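Free the folded leg of the balcony tray table and hold its spring bolt back

TASK

The balcony tray table lies face down on the bench with its hinge-leg locked flat. Turn the black catch knob anticlockwise right up to its end stop so that its steel tongue is off the leg, then pull the spring bolt back by its upright black grip until the white pointer stands on the red band. Finish still gripping it and holding it there, so that I can swing the leg out, and leave the cup and saucer, the cezve and the covered glass dish where they stand.

Things in the scene. Friction and masses are not known exactly. Their poses are not given: they have to be found in the camera images.
- tray: Folding tray table, upturned and immovable: pale board, dark rim. Origin at bench height under the middle of its lock, z up; reaches x -170 to 170 mm, y -110 to 350 mm. Its level underside is at z = 40 mm; on it the folded leg frame lies 24 mm high at y = 46 to 330 mm, foot rail at y = 58 to 84 mm. Lock parts round the two grips rise at most 28 mm above the underside.
- catch (a joint): Turn catch: black knob on an upright axis, steel tongue under it lapping over the leg's foot rail. rad; 0 = tongue and knob bar along the tray's +y; grows anticlockwise seen from above; end stop at 1.40, tongue clear of the leg. Starts at 0 to 0.25. Light friction (0.05 N m); stays where it is left.
- catch_grip (a point): Grip point of the catch knob, on its axis at tray (-55, 34) mm, 90 mm above the bench. The knob is a bar 44 mm long, 14 mm wide, 74 to 104 mm above the bench; below it a 14 mm neck and the 14 mm wide tongue (65 to 68 mm), which reaches 35 mm to the point's +y. Turns with the knob: the bar runs along the point's y, so grip it along the point's x. A white dash on top marks the tongue's end.
- bolt_pull (a joint): Pull of the spring bolt in m: 0 = home (the start; tip 18 mm inside the foot rail), grows as it is pulled along the tray's -y, away from the leg. Pointer on the middle of the red band at 0.026; the band covers 0.022 to 0.030; slot ends at 0.038. A spring takes it home when let go: 5 N at home, 10 N at the band, friction 0.4 N.
- bolt: The spring bolt: steel rod 10 mm thick, collar with a white pointer on its +x side and an upright round black grip, 20 mm in diameter (cap 23 mm), 68 to 103 mm above the bench. Origin on the grip's axis 40 mm above the bench, at tray (55, 28) mm when home; axes as the tray's. Grip it from above; across the pull (tray's x) leaves most room.
- pull_grip (a point): The point to grip on the black grip: on its axis, 88 mm above the bench; axes as the tray's.
- mark (a point): Where pull_grip stands when the pointer is on the middle of the red band: tray (55, 2) mm, 88 mm above the bench, 26 mm along the tray's -y from its home. The red band is painted on the bolt's dark base plate, 16 to 38 mm to the +x side of this point.
- saucer: White porcelain saucer on the bench beside the tray, 116 mm in diameter, 13 mm high; origin centre of its underside. Leave alone.
- cup: White porcelain coffee cup standing on the saucer, 62 mm in diameter, 52 mm high, small handle at its +y; origin centre of its underside. Leave alone.
- cezve: Empty aluminium cezve on the bench beside the tray, 78 mm in diameter, 68 mm high, with a long wooden handle to its +x that reaches 157 mm from the axis and rises to 95 mm; origin centre of its underside. Leave alone.
- dish: Small round glass dish with its glass cover on (one piece here), 88 mm in diameter, 67 mm high; origin centre of its underside. Leave alone.

How it is judged:
On the way, in this order (a step that is already met when the one before it is completed fails the run):
1. the catch knob is turned anticlockwise to its end stop, with the bolt still home (value of joint catch above 1.33 rad and value of joint bolt_pull below 0.005 m), for 0.2 s.
2. the bolt is held by the fingers with its pointer on the red band (value of joint bolt_pull between 0.022 and 0.03 m and contact force between bolt and the fingers above 2 N), for 0.5 s.
At the end, for the whole second after the job is handed in: Ends holding: the fingers grip the bolt's black grip (over 2 N) and keep it still with the pointer on the red band (pulled 22 to 30 mm); the catch knob is at its anticlockwise stop (within 0.07 rad); saucer, cup, cezve and dish stand upright where they were (within 30 mm) (all of step 2 and value of joint catch above 1.33 rad and velocity of joint bolt_pull between -0.01 and 0.01 m/s and distance of each of saucer, cup, cezve, dish from where it was at the start of the episode below 0.03 m and angle between each of saucer, cup, cezve, dish's own z axis and vertical below 0.2 rad); the arm keeps its last pose, push and grip.
It fails at once if the saucer is pushed away or tipped (distance of saucer from where it was at the start of the episode above 0.03 m or angle between saucer's own z axis and vertical above 0.3 rad).
It fails at once if the cup is pushed away or tipped (distance of cup from where it was at the start of the episode above 0.03 m or angle between cup's own z axis and vertical above 0.3 rad).
It fails at once if the cezve is pushed away or tipped (distance of cezve from where it was at the start of the episode above 0.03 m or angle between cezve's own z axis and vertical above 0.3 rad).
It fails at once if the dish is pushed away or tipped (distance of dish from where it was at the start of the episode above 0.03 m or angle between dish's own z axis and vertical above 0.3 rad).
It also fails if it takes over 48 s, if anything falls off the work surface, if the arm or the gripper's body presses on something with over 40 N, if the wrist force passes 120 N, or if a joint passes its speed limit or range.

ROBOT

A 7-joint arm with a two-finger parallel gripper is mounted at the origin on the work surface. World frame = base frame: x ahead of the robot, y to its left, z up, the work surface at z = 0. Lengths are in m, angles in rad, forces in N, time in s.
With the tool pointing down it reaches from about 0.4 to 0.85 m from the base axis. Payload 10.4 kg.
Tool frame: the origin (TCP) lies midway between the tips of the shut fingers; the grasp point (between the pads) lies 19 mm behind it; x points along the fingers, y is the direction in which the jaws open and shut, and the axes are right-handed (so a half turn about x gives the same grasp; the last joint's range is limited). The gripper opens to 85 mm and grips with 20 to 120 N. Pads are 22 mm wide; open, the fingers measure 114 mm over their backs; the gripper's body (76 mm by 85 mm) begins 54 mm behind the grasp point. The pads swing forward as they close: fully open they stand 13 mm farther back than shut.
Start: joints at [1.316, 0.332, -0.065, 1.46, 0.022, 1.35, -0.088], TCP at [0.144, -0.608, 0.231] pointing down, gripper open.
Joint ranges: [-2.6, 2.6], [-0.5, 2.12], [-1.47, 1.34], [0.16, 2.42], [-1.27, 4.41], [0.06, 2.06], [-2.6, 2.6]. Speed limits (rad/s): [2.22, 2.22, 2.79, 2.79, 3.14, 3.14, 3.14].

INTERFACE

Orientations are given as a unit quaternion [x, y, z, w].
In Python, from workcell import bot, vision, job gives the robot as it stands. The module is installed in compiled form; this text tells all that it offers.
- The arm moves only by the tool move_arm, never from a script. Its argument "targets" is a list of rows, each a list of 2 entries, a list of its own where there are three numbers: the shift along the tool's x, y, z normalised to -1 to 1, where 1 is 0.2 m, then the turn, a rotation vector about the tool's x, y, z normalised to -1 to 1, where 1 is pi/2 rad. A call has exactly 10 rows; each row is the pose to reach, as a shift and turn from the pose commanded when the call began, along the tool's axes at that moment; what a row does not reach only later rows make up. A row lasts 1/10 s, in which the tool goes at most 50 mm and 8.59 degrees, less where a joint would pass 70% of its speed; a pose out of reach is approached as far as the arm can. A call with a number of a shift or a turn outside -1 to 1 is refused whole. A call with a gripper value outside its range is refused whole. "grip" is the closure in counts, from 0 (fully open) to 255 (shut), set as the call begins (left out, the last holds). The fingers move at their own pace and stop on an object; the grip force is fixed at half the most. Time passes only in rows, so rows that repeat a pose let the fingers close, or fill a call up. It gives the time, the measured TCP pose, the force and the opening at its end, in the units of the state.
- bot.state(): the state, without advancing time (a new reading comes with each control period).
- vision.read_camera(name): name is "scene" or "side" or "wrist"; returns (picture, depth): 400x640x3 uint8, blue, green, red; 400x640 float32, m along the optical axis (not along the pixel's ray), 0 where there is no reading.
- vision.camera_info(name): a dict with "mtx" (3x3 intrinsics, pixels), "R" (3x3) and "t" (3): a world point X has camera coordinates R X + t; the wrist camera has in their place "hand_eye" (4x4, takes a point from camera to tool coordinates, whose origin is the TCP and whose axes are the tool frame's). Camera axes: x right, y down, z forward; pixel columns grow to the right and rows downward; lengths in m; the calibration is good to about 2 mm. A picture is of the moment at which its call begins: read the wrist's pose just before it. camera_info takes no time and is no camera call.
- job.hand_in(): hands the job in, once; it reports no verdict.
The state is a dict: "clock": time; "joints": joint angles; "dq": joint speeds; "joint_efforts": joint torques, N m; "position": TCP position; "tcp_rot": TCP orientation; "force": force on the tool from outside, world axes, zero at the start; "torque": the same for the moment, N m; "finger_gap": opening from 0.0 (shut) to 1.0 (fully open).
Only numpy, scipy, OpenCV 4.12 (cv2) and the standard library are available. Lean on these libraries where they do the work, as an engineer would, in place of code of your own. Each camera call takes 0.05 s, during which the arm holds its last target.

## Working session

There is one attempt and no reset: what is moved stays moved. The work goes in short steps, Python scripts to look and compute and a tool call to move; the robot and the scene stay as the last step left them, time stands still between calls to the robot, and variables do not carry over. Pictures are saved under pics/ and viewed, and the job is handed in when it is done.

Besides the shell and the picture viewer there is one more tool, called after "Request:" as name(argument=value, ...) on one line, values as JSON. move_arm: Moves the arm, as the interface text tells. Scaled input: -1 to 1 covers 0.2 m each way for a shift and pi/2 rad each way for a turn. Its arguments: {"type":"object","properties":{"targets":{"type":"array"},"grip":{"type":"number"}},"required":["targets"]}

```bash
mkdir -p pics; python3 - <<'E'
from workcell import bot, vision, job
import cv2, numpy as np
print(bot.state())
for n in ["scene","side","wrist"]:
    s=bot.state()
    p,d=vision.read_camera(n); cv2.imwrite(f"pics/{n}0.png",p); np.save(f"pics/{n}0.npy",d)
    print(n,vision.camera_info(n))
E
```

```text
{'clock': 0.0, 'joints': array([ 1.31637933,  0.33288975, -0.06466195,  1.46094808,  0.02161469,
        1.34989307, -0.08849298]), 'dq': array([-3.25338151e-04, -4.18592143e-05, -1.22976629e-03,  4.30896475e-04,
       -3.84802974e-04,  7.49285605e-04,  5.88987803e-05]), 'joint_efforts': array([-6.34016924e-04, -6.25442719e+01,  4.82147885e-02, -3.91598332e+01,
        1.61087624e-02,  1.00320615e-02, -2.07365240e-06]), 'position': array([ 0.14347279, -0.60792334,  0.23050144]), 'tcp_rot': array([-0.70227055, -0.08227642,  0.70245383, -0.08127289]), 'force': array([-0.70298701, -0.35304101,  0.08321554]), 'torque': array([ 0.01414277, -0.0343755 ,  0.00595279]), 'finger_gap': 1.0012634979666477}
scene {'mtx': array([[456.6268432 ,   0.        , 311.59152727],
       [  0.        , 456.6268432 , 198.76616057],
       [  0.        ,   0.        ,   1.        ]]), 'R': array([[ 0.77264758,  0.63483067,  0.00239569],
       [ 0.41695785, -0.50462336, -0.75597713],
       [-0.47870854,  0.5851028 , -0.65459364]]), 't': array([-0.36128463, -0.21554705,  1.36906912])}
side {'mtx': array([[
[... 170 characters left out ...]
8, -0.40455754, -0.00731621],
       [-0.21793003,  0.50769431, -0.83351844],
       [ 0.34092057, -0.76064425, -0.5524432 ]]), 't': array([0.43551534, 0.23873464, 0.84619359])}
wrist {'mtx': array([[288.15117532,   0.        , 315.17303654],
       [  0.        , 288.15117532, 194.03457543],
       [  0.        ,   0.        ,   1.        ]]), 'hand_eye': array([[-4.10335076e-04, -3.24017266e-01,  9.46051078e-01,
        -1.43682349e-01],
       [ 9.99999909e-01, -2.35474208e-05,  4.25669688e-04,
         5.39860600e-04],
       [-1.15647266e-04,  9.46051167e-01,  3.24017246e-01,
        -8.20850809e-02],
       [ 0.00000000e+00,  0.00000000e+00,  0.00000000e+00,
         1.00000000e+00]])}
```

View pics/scene0.png

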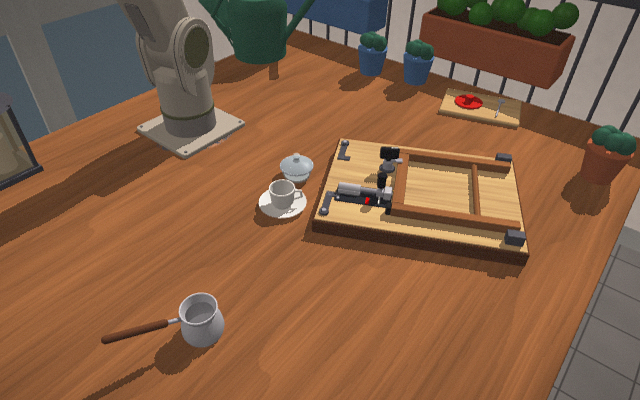

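View pics/side0.png

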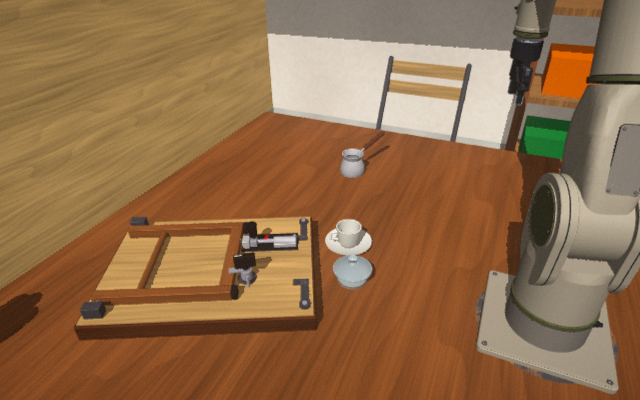

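View pics/wrist0.png

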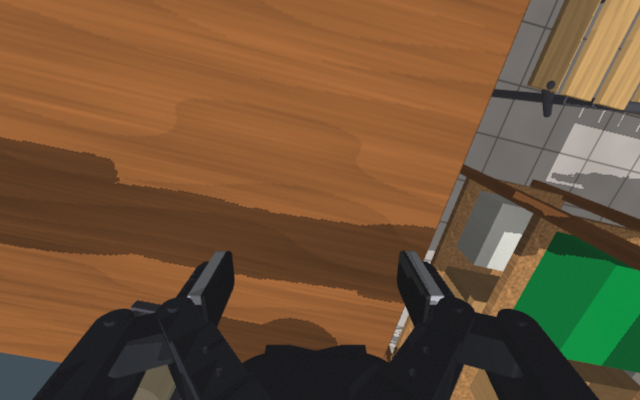

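```bash
cat > h.py <<'E'
import numpy as np, cv2
from workcell import bot, vision
from scipy.spatial.transform import Rotation as Ro
def cloud(n,d):
    i=vision.camera_info(n); K=i["mtx"]; v,u=np.mgrid[0:400,0:640]
    P=np.stack([(u-K[0,2])/K[0,0]*d,(v-K[1,2])/K[1,1]*d,d],-1)
    if n=="wrist":
        s=bot.state(); H=i["hand_eye"]; P=P@H[:3,:3].T+H[:3,3]
        return P@Ro.from_quat(s["tcp_rot"]).as_matrix().T+s["position"]
    return (P-i["t"])@i["R"]
E
python3 - <<'E'
from h import *
for n in ["scene","side"]:
    d=np.load(f"pics/{n}0.npy"); W=cloud(n,d)
    m=(d>0)&(W[...,2]>0.032)&(W[...,2]<0.046)&(W[...,0]>0.2)&(W[...,0]<1.2)&(abs(W[...,1])<0.6)
    m=m.astype(np.uint8); k,l,st,c=cv2.connectedComponentsWithStats(m)
    b=1+np.argmax(st[1:,4]); pts=W[l==b]
    print(n,st[b],np.percentile(pts[:,2],[5,50,95]))
    r=cv2.minAreaRect((W[m>0][:,:2]*1000).astype(np.float32)); print(r); 
    r=cv2.minAreaRect((pts[:,:2]*1000).astype(np.float32)); print(r); print(cv2.boxPoints(r))
    im=cv2.imread(f"pics/{n}0.png"); 
    x0,y0=(310,130) if n=="scene" else (90,200)
    cv2.imwrite(f"pics/{n}0c.png",cv2.resize(im[y0:y0+140,x0:x0+230],None,fx=3.4,fy=3.4,interpolation=cv2.INTER_CUBIC))
    # known points above
    hi=(d>0)&(W[...,2]>0.095)&(W[...,2]<0.112)&(W[...,0]>0.2)&(W[...,0]<1.0)&(abs(W[...,1])<0.5)
    k,l,st,c=cv2.connectedComponentsWithStats(hi.astype(np.uint8))
    for j in range(1,k):
        if st[j,4]>4: print(c[j],st[j,4],W[l==j].mean(0),W[l==j].min(0),W[l==j].max(0))
E
```

```text
scene [ 312  138  218  119 7969] [0.03540586 0.03965193 0.04331079]
((668.6549072265625, 107.48776245117188), (1083.97314453125, 515.4946899414062), 55.9200325012207)
((688.486083984375, 140.4279327392578), (459.33868408203125, 346.38641357421875), 26.647371292114258)
[[ 405.53455  192.21893]
 [ 560.8882  -117.37563]
 [ 971.4376    88.63693]
 [ 816.084    398.2315 ]]
[599.65306122 142.69387755] 49 [0.97677665 0.49180567 0.1071696 ] [0.95893581 0.47266316 0.09796189] [0.99955743 0.49985099 0.11198958]
[389.1443299  148.69072165] 97 [0.58859048 0.14885273 0.10093408] [0.56778228 0.1347246  0.09514481] [0.6082702  0.16618159 0.10711483]
[381.74603175 175.42857143] 63 [0.63237699 0.04786428 0.10123523] [0.62102513 0.03985949 0.0950006 ] [0.642821   0.06041782 0.10451549]
side [   74   217   242   113 10493] [0.03604282 0.04032784 0.04357465]
((684.6683959960938, -39.238128662109375), (627.6162719726562, 666.7841186523438), 26.53512191772461)
((686.0274658203125, 143.0276641845703), (458.33892822265625, 341.8664245605469), 26.53512191772461)
[[ 404.6348   193.57428]
 [ 557.3623  -112.28017]
 [ 967.42017   92.48105]
 [ 814.6926   398.3355 ]]
[251.22033898 225.16949153] 59 [0.62766801 0.05506693 0.10179604] [0.61859343 0.04358916 0.09514813] [0.63819117 0.06349814 0.10539043]
[243.43046358 256.90066225] 151 [0.58394912 0.15538489 0.10161691] [0.56452885 0.13834095 0.09514709] [0.60468159 0.17057065 0.1063943 ]
```

View pics/scene0c.png

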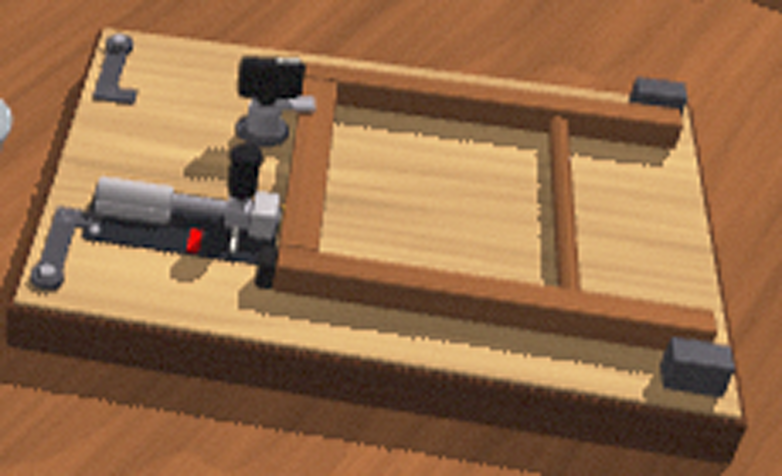

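View pics/side0c.png

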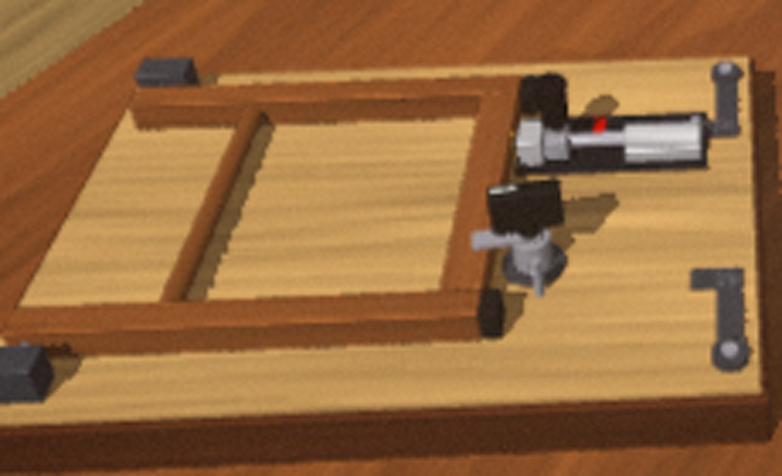

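```bash
python3 - <<'E'
from h import *
# tray +y dir at 26.6deg; tray centre (0,120). +x = y rotated -90
for cx,cy,a in [(688.5,140.4,26.6),(686.0,143.0,26.5)]:
    a=np.radians(a); Y=np.array([np.cos(a),np.sin(a)]); X=np.array([np.sin(a),-np.cos(a)])
    O=np.array([cx,cy])-120*Y
    print("O",O,"catch",O-55*X+34*Y,"bolt",O+55*X+28*Y,"mark",O+55*X+2*Y, "yaw of tray x",np.degrees(np.arctan2(X[1],X[0])))
    for n,p in dict(c1=(588.6,148.9),b1=(632.4,47.9),c2=(583.9,155.4),b2=(627.7,55.1)).items():
        q=np.array(p)-O; print(n,q@X,q@Y)
s=bot.state(); R=Ro.from_quat(s["tcp_rot"]).as_matrix(); print(R.round(3))
E
```

```text
O [581.20149158  86.66890946] catch [586.9759858  151.07120147] bolt [630.86456004  50.02768089] mark [607.61654988  38.38594461] yaw of tray x -63.4
c1 -52.33144388822772 34.479943986376654
b1 57.58998207988656 28.42023168822519
c2 -60.24791414052585 33.187853144183585
b2 49.04760386180092 27.441572207519364
O [578.60787661  89.45626243] catch [584.49476518 153.84837796] bolt [628.20691845  52.72841131] mark [604.93862505  41.12726816] yaw of tray x -63.50000000000001
c1 -48.73977973034734 35.46596027731063
b1 61.19205500566681 29.598106191388595
c2 -56.65398280237662 34.16005456299483
b2 52.65139788051616 28.604538946249768
[[-0.     0.23  -0.973]
 [ 0.001 -0.973 -0.23 ]
 [-1.    -0.001  0.   ]]
```

```bash
cat >> h.py <<'E'
def plan(pos,ydeg,s=None):
    """scaled shift/turn from current pose to tool straight down at pos with tool y at bearing ydeg"""
    s=s or bot.state(); R=Ro.from_quat(s["tcp_rot"]).as_matrix()
    a=np.radians(ydeg); x=np.array([0,0,-1.]); y=np.array([np.cos(a),np.sin(a),0]); T=np.stack([x,y,np.cross(x,y)],1)
    sh=R.T@(np.array(pos)-s["position"])/0.2; tu=Ro.from_matrix(R.T@T).as_rotvec()/(np.pi/2)
    print("clock",s["clock"],"pos",s["position"].round(4),"ybear",np.degrees(np.arctan2(R[1,1],R[0,1])).round(2),"F",s["force"].round(1),"gap",round(s["finger_gap"],3)); print("shift",sh.round(3),"turn",tu.round(3))
E
python3 - <<'E'
from h import *
for n in ["scene","side"]:
    d=np.load(f"pics/{n}0.npy"); W=cloud(n,d)
    c=np.array([.5858,.1524]) 
    m=(d>0)&(W[...,2]>.074)&(W[...,2]<.108)&(np.hypot(W[...,0]-c[0],W[...,1]-c[1])<.035)
    im=np.zeros((400,640),np.uint8)
    P=W[m]; top=P[P[:,2]>0.099]
    for q in (P,top):
        r=cv2.minAreaRect((q[:,:2]*1000).astype(np.float32)); print(n,len(q),r)
        u,s_,v=np.linalg.svd(q[:,:2]-q[:,:2].mean(0)); print("pca",np.degrees(np.arctan2(v[0,1],v[0,0]))%180)
    # obstacles
    ob=(d>0)&(W[...,2]>.02)&(W[...,2]<.1)&(W[...,0]>0.2)&(W[...,0]<1)&(abs(W[...,1])<.6)
    k,l,st,cc=cv2.connectedComponentsWithStats(ob.astype(np.uint8))
    for j in range(1,k):
        if st[j,4]>60: print(cc[j].round(),st[j,4],W[l==j].min(0).round(3),W[l==j].max(0).round(3))
plan((.3,-.43,.26),-60)
E
```

```text
scene 224 ((587.4819946289062, 151.11264038085938), (43.82392501831055, 19.0749568939209), 36.44122314453125)
pca 35.03305254091806
scene 70 ((587.474853515625, 151.87545776367188), (41.11722946166992, 17.483423233032227), 33.02073669433594)
pca 34.70661982550099
[424. 198.] 18660 [ 0.411 -0.113  0.02 ] [0.969 0.388 0.1  ]
[593. 157.] 592 [0.949 0.465 0.02 ] [1.    0.533 0.099]
[296. 166.] 628 [ 0.355 -0.021  0.02 ] [0.438 0.065 0.069]
[283. 192.] 603 [ 0.416 -0.119  0.02 ] [ 0.485 -0.055  0.058]
[180. 322.] 2061 [ 0.51  -0.583  0.02 ] [ 0.606 -0.402  0.097]
side 309 ((584.701416015625, 154.03221130371094), (43.575706481933594, 16.016462326049805), 33.19330978393555)
pca 36.13369829669372
side 121 ((585.1113891601562, 153.5011749267578), (43.330528259277344, 15.571035385131836), 36.51884078979492)
pca 36.485900145595366
[356. 157.] 596 [ 0.509 -0.579  0.02 ] [ 0.603 -0.392  0.095]
[205. 277.] 22976 [ 0.407 -0.11   0.02 ] [0.962 0.396 0.1  ]
[347. 232.] 583 [ 0.415 -0.117  0.02 ] [ 0.484 -0.053  0.059]
[352. 269.] 920 [ 0.35  -0.012  0.02 ] [0.437 0.07  0.069]
clock 0.15 pos [ 0.1435 -0.608   0.2307] ybear -76.72 F [ 0.2 -0.8  0.4] gap 1.002
shift [-0.146 -0.687 -0.966] turn [-0.186 -0.     0.001]
```

Request:
move_arm(targets=[[[-0.02,-0.1,-0.14],[-0.03,0,0]],[[-0.04,-0.2,-0.28],[-0.06,0,0]],[[-0.06,-0.3,-0.42],[-0.09,0,0]],[[-0.08,-0.4,-0.56],[-0.12,0,0]],[[-0.1,-0.5,-0.7],[-0.15,0,0]],[[-0.12,-0.6,-0.84],[-0.18,0,0]],[[-0.146,-0.69,-0.966],[-0.21,0,0]],[[-0.146,-0.69,-0.966],[-0.247,0,0]],[[-0.146,-0.69,-0.966],[-0.247,0,0]],[[-0.146,-0.69,-0.966],[-0.247,0,0]]])

```text
clock: 1.15
position: [0.2995, -0.4299, 0.2604]
tcp_rot: [-0.674, -0.215, 0.674, -0.215]
force: [-1.0, -0.1, 0.5]
finger_gap: 1.003
```

```bash
python3 - <<'E'
from h import *
plan((.42,-.28,.28),-54.5)
E
```

```text
clock 1.15 pos [ 0.2995 -0.4299  0.2604] ybear -54.62 F [-1.  -0.1  0.5] gap 1.003
shift [-0.098 -0.262 -0.925] turn [-0.001  0.     0.   ]
```

Request:
move_arm(targets=[[[-0.02,-0.05,-0.18],[0,0,0]],[[-0.04,-0.1,-0.36],[0,0,0]],[[-0.06,-0.15,-0.54],[0,0,0]],[[-0.08,-0.2,-0.72],[0,0,0]],[[-0.1,-0.26,-0.9],[0,0,0]],[[-0.1,-0.4,-0.93],[0,0,0]],[[-0.1,-0.55,-0.96],[0,0,0]],[[-0.1,-0.7,-1.0],[0,0,0]],[[-0.1,-0.85,-1.0],[0,0,0]],[[-0.1,-1.0,-1.0],[0,0,0]]])

```text
clock: 2.15
position: [0.3458, -0.1502, 0.2803]
tcp_rot: [0.674, 0.215, -0.674, 0.215]
force: [0.5, -0.9, 0.5]
finger_gap: 1.002
```

```bash
python3 - <<'E'
from h import *
plan((.56,.10,.25),-54.5)
E
```

```text
clock 2.15 pos [ 0.3458 -0.1502  0.2803] ybear -54.64 F [ 0.5 -0.9  0.5] gap 1.002
shift [ 0.152 -0.4   -1.598] turn [-0.002 -0.     0.   ]
```

Request:
move_arm(targets=[[[0,-0.04,-0.14],[0,0,0]],[[0,-0.08,-0.28],[0,0,0]],[[0,-0.12,-0.42],[0,0,0]],[[0,-0.16,-0.56],[0,0,0]],[[0,-0.2,-0.7],[0,0,0]],[[0,-0.24,-0.84],[0,0,0]],[[0,-0.28,-1.0],[0,0,0]],[[0,-0.4,-1.0],[0,0,0]],[[0,-0.4,-1.0],[0,0,0]],[[0,-0.4,-1.0],[0,0,0]]])

```text
clock: 3.15
position: [0.4629, 0.03, 0.2805]
tcp_rot: [-0.674, -0.215, 0.674, -0.215]
force: [0.5, -0.5, -0.5]
finger_gap: 1.004
```

```bash
python3 - <<'E'
from h import *
plan((.57,.11,.24),-54.5)
p,d=vision.read_camera("wrist"); cv2.imwrite("pics/w1.png",p); np.save("pics/w1.npy",d); 
s=bot.state(); np.savez("pics/w1s.npz",p=s["position"],q=s["tcp_rot"])
E
```

```text
clock 3.15 pos [0.4629 0.03   0.2805] ybear -54.58 F [ 0.5 -0.5 -0.5] gap 1.004
shift [ 0.202 -0.016 -0.668] turn [-0.001  0.    -0.   ]
```

View pics/w1.png

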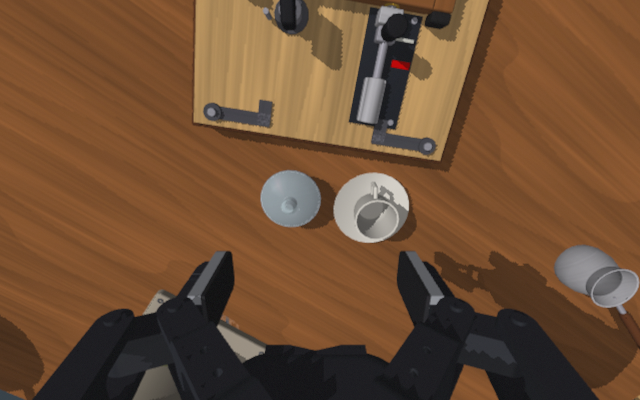

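Request:
move_arm(targets=[[[0.03,0,-0.12],[0,0,0]],[[0.06,0,-0.24],[0,0,0]],[[0.1,0,-0.36],[0,0,0]],[[0.14,0,-0.48],[0,0,0]],[[0.17,0,-0.57],[0,0,0]],[[0.2,0,-0.63],[0,0,0]],[[0.2,0,-0.63],[0,0,0]],[[0.2,0,-0.63],[0,0,0]],[[0.2,0,-0.63],[0,0,0]],[[0.2,0,-0.63],[0,0,0]]], grip=90)

```text
clock: 4.2
position: [0.5654, 0.103, 0.241]
tcp_rot: [0.674, 0.215, -0.673, 0.216]
force: [0.1, 0.3, 0.8]
finger_gap: 0.642
```

```bash
python3 - <<'E'
from h import *
plan((.586,.1524,.16),-54.5)
p,d=vision.read_camera("wrist"); cv2.imwrite("pics/w2.png",p); np.save("pics/w2.npy",d); 
W=cloud("wrist",d); np.save("pics/w2W.npy",W)
for c in [(.586,.1524),(.6297,.0512)]:
    m=(d>0)&(W[...,2]>.095)&(W[...,2]<.110)&(np.hypot(W[...,0]-c[0],W[...,1]-c[1])<.035)
    v,u=np.nonzero(m); P=W[m]; print(len(P),u.min(),u.max(),v.min(),v.max(),P.mean(0).round(4), np.percentile(P[:,2],[10,50,90]).round(4),cv2.minAreaRect((P[:,:2]*1000).astype(np.float32)))
E
```

```text
clock 4.2 pos [0.5654 0.103  0.241 ] ybear -54.56 F [0.1 0.3 0.8] gap 0.642
shift [ 0.405 -0.142 -0.227] turn [-0.001 -0.    -0.001]
668 279 295 114 159 [0.5862 0.1506 0.1041] [0.1026 0.1043 0.1054] ((585.3888549804688, 150.55909729003906), (43.240394592285156, 14.102391242980957), 35.9682502746582)
382 385 406 150 171 [0.6291 0.0505 0.1037] [0.1023 0.104  0.1048] ((628.9938354492188, 49.89592742919922), (21.32120704650879, 20.829259872436523), 11.317604064941406)
```

View pics/w2.png

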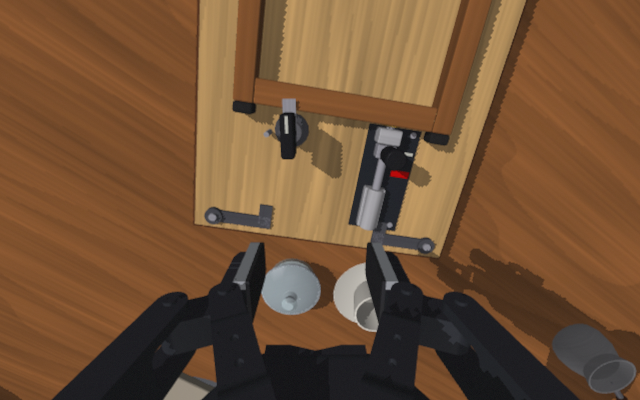

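Request:
move_arm(targets=[[[0.1,-0.045,-0.07],[0,0,0]],[[0.2,-0.09,-0.15],[0,0,0]],[[0.3,-0.137,-0.222],[0,0,0]],[[0.4,-0.137,-0.222],[0,0,0]],[[0.5,-0.137,-0.222],[0,0,0]],[[0.6,-0.137,-0.222],[0,0,0]],[[0.68,-0.137,-0.222],[0,0,0]],[[0.76,-0.137,-0.222],[0,0,0]],[[0.8,-0.137,-0.222],[0,0,0]],[[0.83,-0.137,-0.222],[0,0,0]]])

```text
clock: 5.25
position: [0.5857, 0.1518, 0.074]
tcp_rot: [-0.673, -0.216, 0.673, -0.216]
force: [-0.1, -0.5, 0.3]
finger_gap: 0.649
```

```bash
python3 - <<'E'
from h import *
plan((.5857,.151,.075),-54.5)
p,d=vision.read_camera("wrist"); cv2.imwrite("pics/w3.png",p)
W=cloud("wrist",d)
c=(.586,.1524)
m=(d>0)&(W[...,2]>.098)&(W[...,2]<.110)&(np.hypot(W[...,0]-c[0],W[...,1]-c[1])<.03)
v,u=np.nonzero(m); P=W[m]; print(len(P),u.min(),u.max(),v.min(),v.max(),P.mean(0).round(4))
E
```

```text
clock 5.25 pos [0.5857 0.1518 0.074 ] ybear -54.5 F [-0.1 -0.5  0.3] gap 0.649
shift [-0.005  0.003  0.002] turn [ 0.  0. -0.]
2940 249 380 235 319 [0.587  0.1526 0.1036]
```

View pics/w3.png

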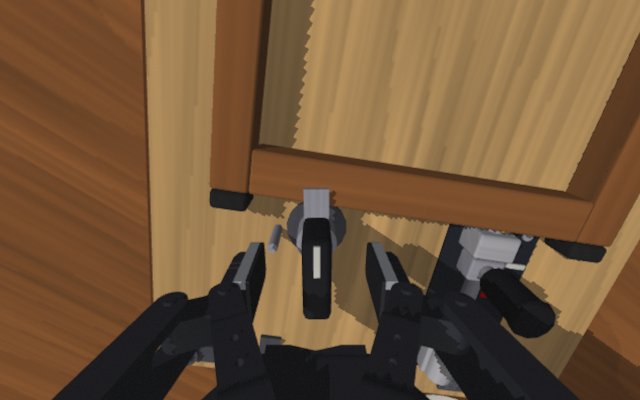

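Request:
move_arm(targets=[[[0,0,0],[0,0,0]],[[0,0,0],[0,0,0]],[[0,0,0],[0,0,0]],[[0,0,0],[0,0,0]],[[0,0,0],[0,0,0]],[[0,0,0],[0,0,0]],[[0,0,0],[0,0,0]],[[0,0,0],[0,0,0]],[[0,0,0],[0,0,0]],[[0,0,0],[0,0,0]]], grip=255)

```text
clock: 6.3
position: [0.5864, 0.1517, 0.0754]
tcp_rot: [0.674, 0.215, -0.673, 0.216]
force: [-0.3, -2.0, 5.5]
finger_gap: 0.153
```

```bash
python3 - <<'E'
from h import *
plan((.5857,.151,.075),-54.5); print(bot.state()["torque"])
p,d=vision.read_camera("wrist"); cv2.imwrite("pics/w4.png",p)
E
```

```text
clock 6.3 pos [0.5864 0.1517 0.0754] ybear -54.51 F [-0.3 -2.   5.5] gap 0.153
shift [0.002 0.001 0.005] turn [-0.    -0.001 -0.001]
[-0.3365648   0.0449469   0.06189513]
```

View pics/w4.png

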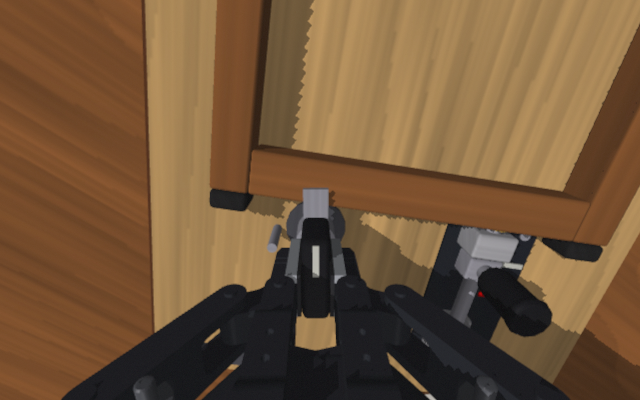

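Request:
move_arm(targets=[[[0,0,0],[-0.05,0,0]],[[0,0,0],[-0.12,0,0]],[[0,0,0],[-0.19,0,0]],[[0,0,0],[-0.26,0,0]],[[0,0,0],[-0.33,0,0]],[[0,0,0],[-0.4,0,0]],[[0,0,0],[-0.47,0,0]],[[0,0,0],[-0.54,0,0]],[[0,0,0],[-0.61,0,0]],[[0,0,0],[-0.67,0,0]]])

```text
clock: 7.35
position: [0.5866, 0.1515, 0.0754]
tcp_rot: [0.473, 0.525, -0.473, 0.526]
force: [1.3, -2.2, 5.2]
finger_gap: 0.157
```

```bash
python3 - <<'E'
from h import *
plan((.5857,.151,.075),16.8); s=bot.state(); print(s["torque"],s["joints"].round(2))
E
```

```text
clock 7.35 pos [0.5866 0.1515 0.0754] ybear 6.01 F [ 1.3 -2.2  5.2] gap 0.157
shift [ 0.002 -0.005  0.002] turn [-0.12   0.    -0.001]
[-0.47050035 -0.16351916 -0.10022347] [ 0.42  0.64 -1.    1.65  0.58  1.18 -0.62]
```

Request:
move_arm(targets=[[[0,0,0],[-0.03,0,0]],[[0,0,0],[-0.06,0,0]],[[0,0,0],[-0.08,0,0]],[[0,0,0],[-0.1,0,0]],[[0,0,0],[-0.115,0,0]],[[0,0,0],[-0.125,0,0]],[[0,0,0],[-0.135,0,0]],[[0,0,0],[-0.14,0,0]],[[0,0,0],[-0.14,0,0]],[[0,0,0],[-0.14,0,0]]])

```text
clock: 8.35
position: [0.5867, 0.1515, 0.0754]
tcp_rot: [0.415, 0.573, -0.414, 0.574]
force: [1.4, -1.3, 4.6]
finger_gap: 0.152
```

```bash
python3 - <<'E'
from h import *
plan((.5857,.151,.075),16.8); s=bot.state(); print(s["torque"],s["joints"].round(2))
p,d=vision.read_camera("wrist"); cv2.imwrite("pics/w5.png",p)
E
```

```text
clock 8.35 pos [0.5867 0.1515 0.0754] ybear 18.27 F [ 1.4 -1.3  4.6] gap 0.152
shift [ 0.002 -0.006  0.001] turn [ 0.016  0.    -0.001]
[-0.29010779 -0.09265554 -0.96376909] [ 0.44  0.66 -1.04  1.64  0.61  1.19 -0.42]
```

View pics/w5.png

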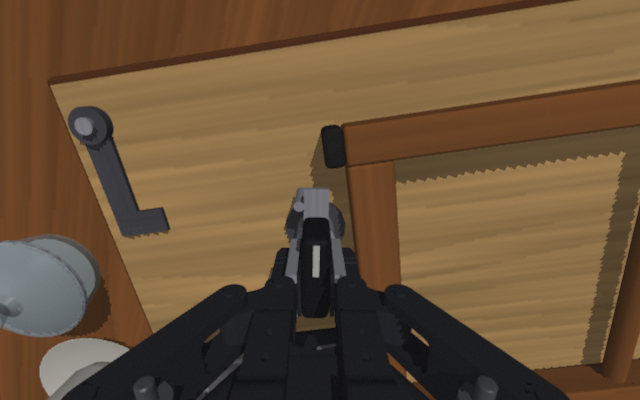

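Request:
move_arm(targets=[[[0,0,0],[0,0,0]],[[0,0,0],[0,0,0]],[[0,0,0],[0,0,0]],[[0,0,0],[0,0,0]],[[0,0,0],[0,0,0]],[[-0.1,0,0],[0,0,0]],[[-0.2,0,0],[0,0,0]],[[-0.35,0,0],[0,0,0]],[[-0.45,0,0],[0,0,0]],[[-0.5,0,0],[0,0,0]]], grip=90)

```text
clock: 9.4
position: [0.5862, 0.1524, 0.1763]
tcp_rot: [0.414, 0.573, -0.413, 0.574]
force: [0.2, 0.3, -0.7]
finger_gap: 0.645
```

```bash
python3 - <<'E'
from h import *
plan((.629,.0503,.20),-63.4)
p,d=vision.read_camera("wrist"); cv2.imwrite("pics/w6.png",p)
W=cloud("wrist",d)
c=(.586,.1515)
m=(d>0)&(W[...,2]>.098)&(W[...,2]<.110)&(np.hypot(W[...,0]-c[0],W[...,1]-c[1])<.03)
P=W[m]; print(len(P),P.mean(0).round(4),cv2.minAreaRect((P[:,:2]*1000).astype(np.float32)))
E
```

```text
clock 9.4 pos [0.5862 0.1524 0.1763] ybear 18.42 F [ 0.2  0.3 -0.7] gap 0.645
shift [-0.118  0.042  0.552] turn [ 0.909 -0.001 -0.001]
889 [0.5853 0.1525 0.1049] ((585.8551635742188, 151.0220184326172), (14.015510559082031, 43.8028564453125), 16.720455169677734)
```

View pics/w6.png

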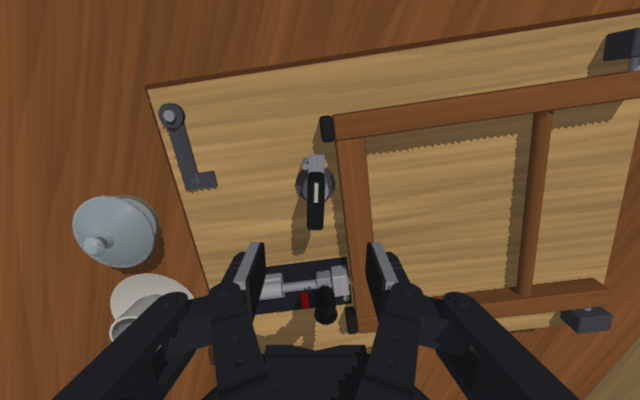

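Request:
move_arm(targets=[[[-0.05,0,0.06],[0.09,0,0]],[[-0.1,0.01,0.12],[0.18,0,0]],[[-0.12,0.01,0.18],[0.27,0,0]],[[-0.12,0.02,0.24],[0.36,0,0]],[[-0.12,0.02,0.3],[0.45,0,0]],[[-0.12,0.03,0.36],[0.54,0,0]],[[-0.12,0.03,0.42],[0.63,0,0]],[[-0.12,0.04,0.48],[0.72,0,0]],[[-0.12,0.04,0.55],[0.81,0,0]],[[-0.12,0.042,0.552],[0.9,0,0]]])

```text
clock: 10.45
position: [0.6287, 0.0471, 0.1968]
tcp_rot: [-0.687, -0.164, 0.688, -0.165]
force: [-0.0, 0.0, -1.4]
finger_gap: 0.65
```

```bash
python3 - <<'E'
from h import *
plan((.629,.0505,.12),-63.4)
p,d=vision.read_camera("wrist"); cv2.imwrite("pics/w7.png",p)
W=cloud("wrist",d)
for c in [(.586,.1515),(.629,.0505)]:
    m=(d>0)&(W[...,2]>.098)&(W[...,2]<.110)&(np.hypot(W[...,0]-c[0],W[...,1]-c[1])<.03)
    P=W[m]
    if len(P)>5: print(len(P),P.mean(0).round(4),cv2.minAreaRect((P[:,:2]*1000).astype(np.float32)))
E
```

```text
clock 10.45 pos [0.6287 0.0471 0.1968] ybear -63.1 F [-0.   0.  -1.4] gap 0.65
shift [ 0.384 -0.015 -0.01 ] turn [ 0.003  0.001 -0.   ]
862 [0.5874 0.1514 0.104 ] ((586.0156860351562, 151.6122283935547), (14.963088035583496, 43.78660583496094), 16.56170654296875)
477 [0.6296 0.0511 0.104 ] ((629.0148315429688, 50.882041931152344), (21.255870819091797, 21.606618881225586), 3.8485195636749268)
```

View pics/w7.png

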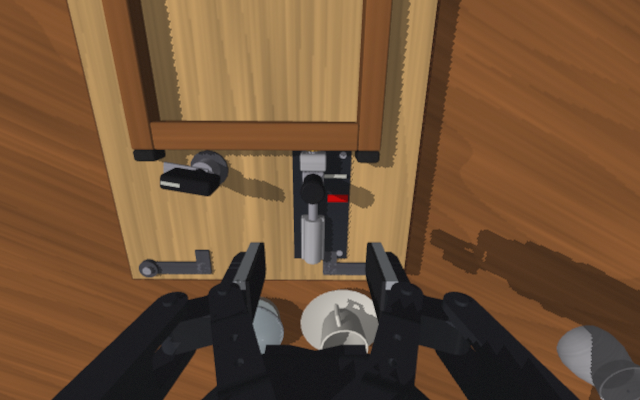

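Request:
move_arm(targets=[[[0.08,-0.016,-0.012],[0,0,0]],[[0.16,-0.016,-0.012],[0,0,0]],[[0.24,-0.016,-0.012],[0,0,0]],[[0.32,-0.016,-0.012],[0,0,0]],[[0.4,-0.016,-0.012],[0,0,0]],[[0.48,-0.016,-0.012],[0,0,0]],[[0.54,-0.016,-0.012],[0,0,0]],[[0.59,-0.016,-0.012],[0,0,0]],[[0.61,-0.016,-0.012],[0,0,0]],[[0.61,-0.016,-0.012],[0,0,0]]])

```text
clock: 11.5
position: [0.6291, 0.0538, 0.0761]
tcp_rot: [-0.687, -0.168, 0.687, -0.168]
force: [-0.2, 0.4, 0.2]
finger_gap: 0.649
```

```bash
python3 - <<'E'
from h import *
plan((.629,.0508,.073),-63.4)
p,d=vision.read_camera("wrist"); cv2.imwrite("pics/w8.png",p)
W=cloud("wrist",d)
for c in [(.629,.0505)]:
    m=(d>0)&(W[...,2]>.098)&(W[...,2]<.110)&(np.hypot(W[...,0]-c[0],W[...,1]-c[1])<.016)
    P=W[m]
    if len(P)>5: print(len(P),P.mean(0).round(4),cv2.minAreaRect((P[:,:2]*1000).astype(np.float32)))
E
```

```text
clock 11.5 pos [0.6291 0.0538 0.0761] ybear -62.59 F [-0.2  0.4  0.2] gap 0.649
shift [0.016 0.013 0.007] turn [0.009 0.    0.   ]
1493 [0.631  0.0506 0.1042] ((629.8983764648438, 50.01197814941406), (20.861928939819336, 21.6827335357666), 36.38948440551758)
```

View pics/w8.png

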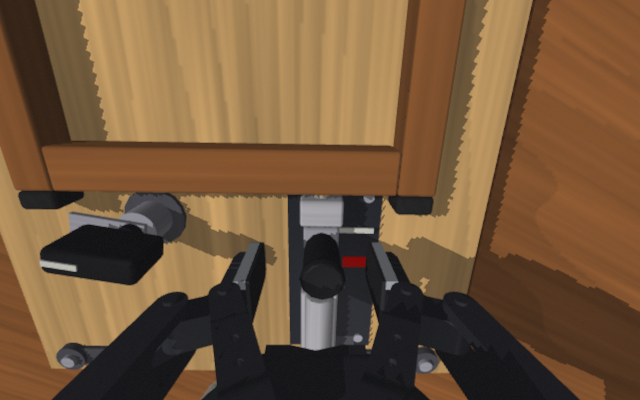

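Request:
move_arm(targets=[[[0.012,0.014,0.006],[0.008,0,0]],[[0.012,0.014,0.006],[0.008,0,0]],[[0.012,0.014,0.006],[0.008,0,0]],[[0.012,0.014,0.006],[0.008,0,0]],[[0.012,0.014,0.006],[0.008,0,0]],[[0.012,0.014,0.006],[0.008,0,0]],[[0.012,0.014,0.006],[0.008,0,0]],[[0.012,0.014,0.006],[0.008,0,0]],[[0.012,0.014,0.006],[0.008,0,0]],[[0.012,0.014,0.006],[0.008,0,0]]], grip=255)

```text
clock: 12.55
position: [0.6296, 0.0504, 0.0745]
tcp_rot: [0.688, 0.163, -0.688, 0.163]
force: [-0.9, -2.3, 5.6]
finger_gap: 0.214
```

```bash
python3 - <<'E'
from h import *
s=bot.state(); Y=np.array([np.cos(np.radians(26.6)),np.sin(np.radians(26.6)),0])
plan(s["position"]-.026*Y,-63.4); print(s["torque"],s["joints"].round(2), -0.026*Y)
p,d=vision.read_camera("wrist"); cv2.imwrite("pics/w9.png",p)
E
```

```text
clock 12.55 pos [0.6296 0.0504 0.0745] ybear -63.33 F [-0.9 -2.3  5.6] gap 0.214
shift [-0.   -0.    0.13] turn [ 0.001 -0.    -0.   ]
[-0.56184031  0.35031729 -0.06427515] [ 0.42  0.6  -0.76  1.58  0.44  1.14 -1.55] [-0.02324801 -0.01164174 -0.        ]
```

View pics/w9.png

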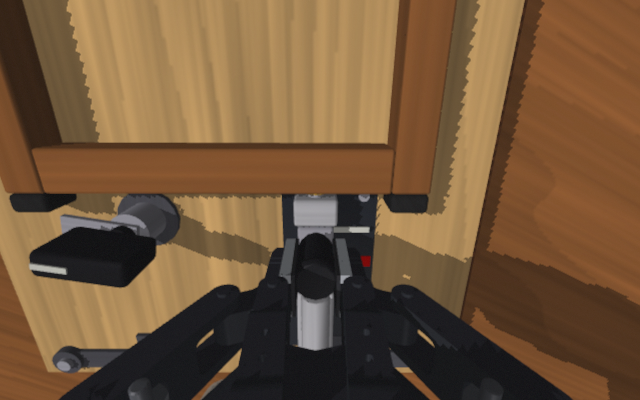

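Request:
move_arm(targets=[[[0,0,0.015],[0,0,0]],[[0,0,0.03],[0,0,0]],[[0,0,0.05],[0,0,0]],[[0,0,0.07],[0,0,0]],[[0,0,0.09],[0,0,0]],[[0,0,0.11],[0,0,0]],[[0,0,0.12],[0,0,0]],[[0,0,0.13],[0,0,0]],[[0,0,0.13],[0,0,0]],[[0,0,0.13],[0,0,0]]])

```text
clock: 13.6
position: [0.6081, 0.0396, 0.0746]
tcp_rot: [0.69, 0.163, -0.686, 0.163]
force: [10.6, 0.9, -4.8]
finger_gap: 0.208
```

```bash
python3 - <<'E'
from h import *
s=bot.state(); Y=np.array([np.cos(np.radians(26.6)),np.sin(np.radians(26.6)),0])
plan(s["position"],-63.4); print(s["torque"], "pulled",(np.array([.6296,.0504,.0745])-s["position"])@Y)
for n in ["wrist","scene"]:
    p,d=vision.read_camera(n); cv2.imwrite(f"pics/{n}10.png",p)
    x0,y0=(180,150) if n=="wrist" else (310,130)
    cv2.imwrite(f"pics/{n}10c.png",cv2.resize(p[y0:y0+180,x0:x0+240],None,fx=3.3,fy=3.3,interpolation=cv2.INTER_CUBIC))
E
```

```text
clock 13.6 pos [0.6081 0.0396 0.0746] ybear -63.3 F [10.6  0.9 -4.8] gap 0.208
shift [0. 0. 0.] turn [ 0.001 -0.003 -0.   ]
[ 0.23666327 -2.05751232  0.0067007 ] pulled 0.024008780999097926
```

View pics/wrist10c.png

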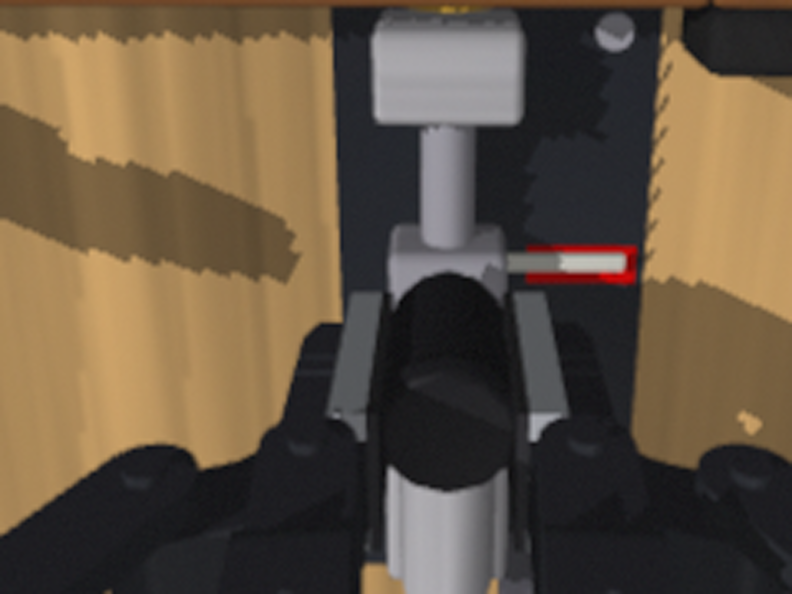

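View pics/scene10c.png

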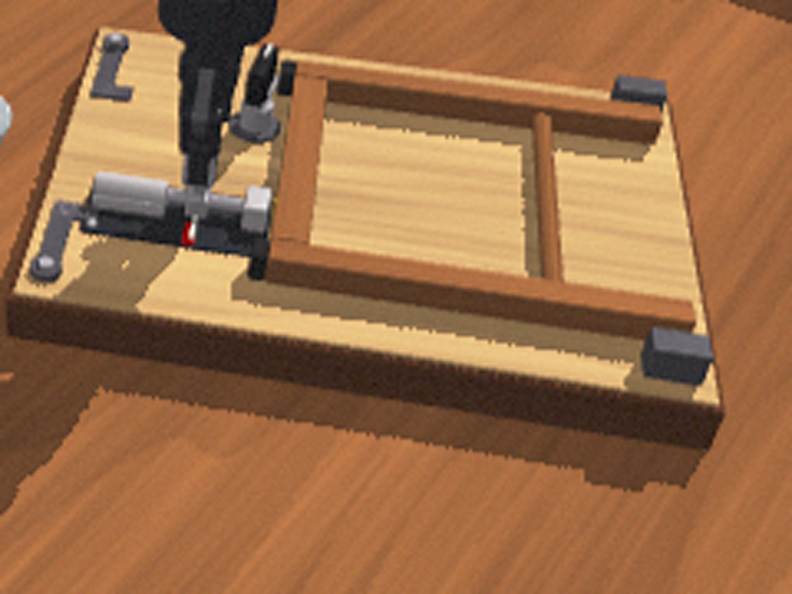

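Request:
move_arm(targets=[[[0,0,0.004],[0,0,0]],[[0,0,0.008],[0,0,0]],[[0,0,0.01],[0,0,0]],[[0,0,0.01],[0,0,0]],[[0,0,0.01],[0,0,0]],[[0,0,0.01],[0,0,0]],[[0,0,0.01],[0,0,0]],[[0,0,0.01],[0,0,0]],[[0,0,0.01],[0,0,0]],[[0,0,0.01],[0,0,0]]])

```text
clock: 14.7
position: [0.6065, 0.0388, 0.0746]
tcp_rot: [0.69, 0.163, -0.686, 0.163]
force: [10.9, 2.2, -3.9]
finger_gap: 0.214
```

```bash
python3 - <<'E'
from h import *
s=bot.state(); Y=np.array([np.cos(np.radians(26.6)),np.sin(np.radians(26.6)),0])
plan(s["position"],-63.4); print(s["torque"], "pulled",(np.array([.6296,.0504,.0745])-s["position"])@Y)
for n in ["wrist","scene","side"]:
    p,d=vision.read_camera(n); cv2.imwrite(f"pics/{n}11.png",p)
    if n=="wrist":
        W=cloud(n,d); O=np.array([.5799,.0880]); X=np.array([.448,-.894])
        # white pointer / red band in tray coords
        B=p.astype(int); red=(B[...,2]>120)&(B[...,1]<60); wh=(B.min(-1)>150)
        q=(W[...,:2]-O); tx=q@X; ty=q@Y[:2]
        sel=(tx>.070)&(tx<.095)&(abs(ty)<.04)&(d>0)
        for nm,mm in (("red",red),("white",wh)):
            k=mm&sel; print(nm,k.sum(), ty[k].min().round(4),ty[k].max().round(4),np.median(ty[k]).round(4),"z",np.median(W[k][:,2]).round(4))
    x0,y0=(180,150) if n=="wrist" else (310,130) if n=="scene" else (200,180)
    cv2.imwrite(f"pics/{n}11c.png",cv2.resize(p[y0:y0+180,x0:x0+240],None,fx=3.3,fy=3.3,interpolation=cv2.INTER_CUBIC))
    if n!="wrist":
        W=cloud(n,d)
        ob=(d>0)&(W[...,2]>.02)&(W[...,2]<.1)&(W[...,0]>0.2)&(W[...,0]<1)&(abs(W[...,1])<.6)
        k,l,st,cc=cv2.connectedComponentsWithStats(ob.astype(np.uint8))
        for j in range(1,k):
            if st[j,4]>100: print(cc[j].round(),st[j,4],W[l==j].min(0).round(3),W[l==j].max(0).round(3))
E
```

```text
clock 14.7 pos [0.6065 0.0388 0.0746] ybear -63.3 F [10.9  2.2 -3.9] gap 0.214
shift [0. 0. 0.] turn [ 0.001 -0.003 -0.   ]
[ 0.24966155 -2.17541997 -0.079746  ] pulled 0.02583164051370767
red 150 -0.0034 0.005 0.0034 z 0.0441
white 77 -0.0002 0.0028 0.0011 z 0.0479
[426. 199.] 18158 [ 0.411 -0.114  0.02 ] [0.969 0.385 0.1  ]
[593. 157.] 590 [0.949 0.464 0.02 ] [1.    0.535 0.098]
[296. 166.] 627 [ 0.356 -0.019  0.02 ] [0.439 0.067 0.07 ]
[283. 192.] 604 [ 0.416 -0.118  0.02 ] [ 0.485 -0.056  0.058]
[180. 322.] 2061 [ 0.51  -0.583  0.02 ] [ 0.607 -0.401  0.095]
[356. 157.] 599 [ 0.509 -0.579  0.02 ] [ 0.602 -0.393  0.096]
[205. 277.] 22887 [ 0.407 -0.107  0.02 ] [0.961 0.396 0.1  ]
[347. 232.] 584 [ 0.416 -0.116  0.02 ] [ 0.485 -0.052  0.059]
[352. 269.] 920 [ 0.351 -0.016  0.02 ] [0.437 0.071 0.069]
```

View pics/wrist11c.png

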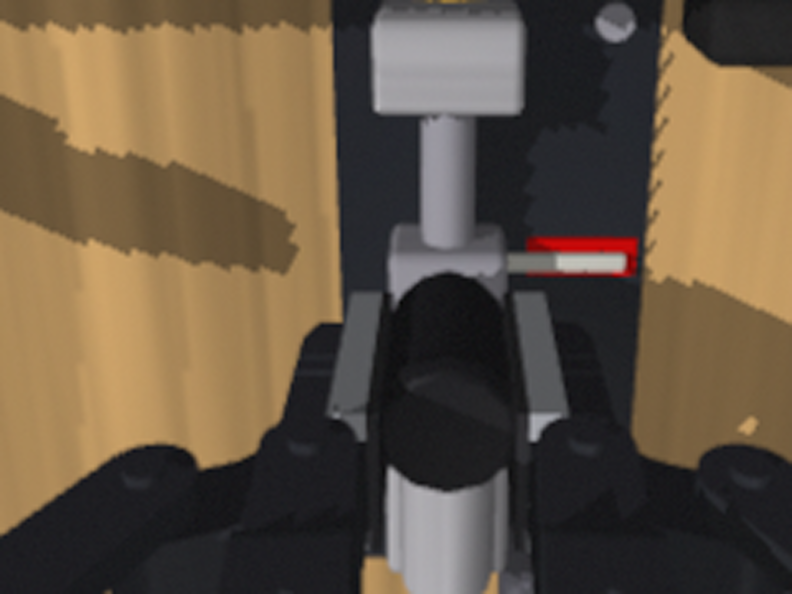

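View pics/scene11.png

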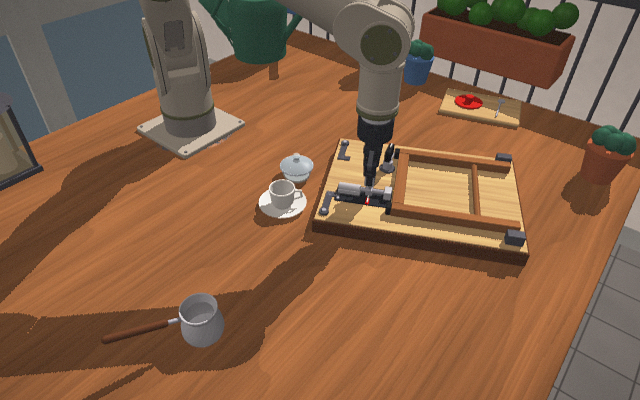

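View pics/side11c.png

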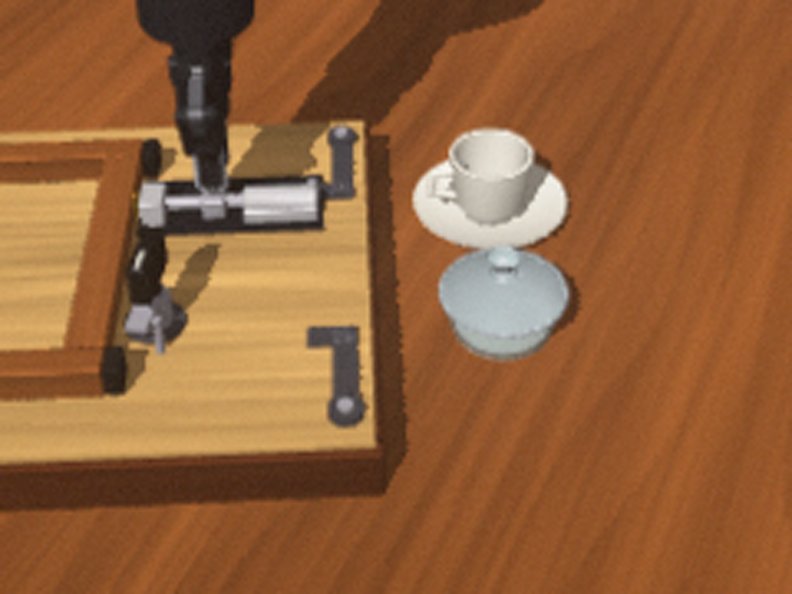

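```bash
python3 - <<'E'
from workcell import bot, job
s=bot.state(); print(s["clock"],s["position"],s["force"],abs(s["dq"]).max())
print(job.hand_in())
E
```

```text
14.85 [0.60652048 0.03883976 0.07462166] [10.91772839  1.62819327 -3.9608984 ] 0.0016001661529195673
the job is handed in; nothing more can be done
None
```

The catch is turned off the leg and the spring bolt is held back on the red band. I handed the job in at 14.85 s with the gripper still holding the bolt; the hand-in gave no verdict.

- **Catch:** I turned the knob anticlockwise to its end stop, where the wrist torque rose to about 1 N m. After I let go, the bar measured about 1.40 rad twice by wrist-camera depth, and it looked unmoved in the later pictures.
- **Bolt:** I gripped it across the tray's x and pulled it back. The first pull reached 24 mm, so I added 2 mm. By the arm's own position it ended at 25.8 mm, and by wrist depth at about 25.5 mm, against 26 mm for the middle of the band. The pull force was about 11 N, the arm was still, and I saw no slip in the fingers.
- **Cup, saucer, cezve and dish:** in both fixed cameras they were where they started, within about 4 mm, which is measurement noise, and upright.

None of the checks failed. The cameras disagreed by only 2 to 4 mm on where the two grips were.

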